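# Swing the carving over the chip tray

## Task

Swing the heavy bench arm round so that the stone carving on it comes to rest centred over the chip tray, and leave it standing there by itself, at rest and untouched, for at least three seconds. Move it gently by its rubber-sided front end: no hard knocks, no flinging, and never let it run on to its end stops. Do not touch the carving, and leave the tools and other carvings on the bench where they are.

Things in the scene. Friction and masses are not known exactly. Their poses are not given: they have to be found in the camera images.
- nose (a point): point on the arm's top face near its front (free) end, on its centre line, 400 mm from the pivot axis, 135 mm above the bench; its x axis points along the arm back to the pivot. The arm is a straight steel box beam 100 mm wide, underside 75 mm and top 135 mm above the bench, ending 465 mm from the pivot axis
- fender (a point): centre of the outer face of the bumper on the arm's left side (+y when the arm is straight), 390 mm from the pivot axis, 72 mm off the centre line, 105 mm above the bench; its mirror image is on the right. Black rubber bumpers 130 mm long, 46 mm high: the front end is 144 mm wide there, too wide to grip, to be pushed. Springs of 1.5 N/mm, 12 mm travel, rebounding 2/3; over 15 N is too hard
- stand: the whole swing stand: round flange bolted to the bench, bearing hub 120 mm across, 145 mm high, and the arm, plate and carving on it. Origin on the bench, 250 mm in front of the upright pivot axis (at +250 mm on its x axis). The arm turns freely up to rubber end stops 0.9 rad either side of the stand's -x; past 0.8 rad counts as run on to a stop. It starts at rest 0.35 to 0.5 rad to the left
- carving: domed stone shrine, square base 110 mm, 163 mm high, pinned on the arm's 180 mm round plate, 250 mm from the pivot axis; origin at the centre of its underside, 147 mm above the bench, x axis towards the pivot. Not to be touched. Turns with the arm: inertia of both about the pivot 0.8 kg m2 nominal (up to 30% more or less), bearing damping 0.02 N m s/rad, friction 0.002 N m: it coasts for long
- tray_mid (a point): centre of the floor of the chip tray, a shallow square aluminium tray 240 x 240 mm with a 30 mm rim, fixed flat on the bench, chips in it; its centre lies 250 mm from the pivot axis, straight under the circle that the carving's axis follows, to the right of where the arm starts
- hammer: carver's hammer, 260 mm long, wooden handle, lying on the bench; origin at the centre of its underside; leave it alone
- chisel_flat: flat stone chisel, steel bar 14 mm thick, 190 mm long, lying on the bench; origin at the centre of its underside; leave it alone
- chisel_point: point chisel, steel bar 14 mm thick, 190 mm long, lying on the bench; origin at the centre of its underside; leave it alone
- brush: flat dusting brush, 200 mm long, wooden handle, lying on the bench; origin at the centre of its underside; leave it alone
- rosette_tile: carved stone tile 130 x 130 x 24 mm lying flat; origin at the centre of its underside; leave it alone
- minaret: stone minaret, 50 mm square, 240 mm high, standing on the left; origin at the centre of its underside; leave it alone
- small_dome: second domed shrine of stone, 110 mm square, 163 mm high, standing loose on the bench at the right; origin at the centre of its underside; leave it alone
- stone_pot: pale stone pot, 124 mm across, 110 mm high, dry twigs in it, standing on the right; origin at the centre of its underside; leave it alone

How it is judged (in metres and radians):
On the way:
1. the arm stands by itself, untouched and at rest, with the carving centred over the chip tray, for 3 s (horizontal distance between carving and tray_mid below 0.025 m and angular speed of carving below 0.04 rad/s and contact force between anything else and stand below 0.3 N), for 3 s.
At the end, for the whole second after the job is handed in: the carving's axis is within 25 mm of the tray's centre (seen from above), the arm turns slower than 0.04 rad/s and nothing touches the stand; this has been kept up for 3 s and still holds at the end (all of step 1).
It fails at once if the arm was knocked or pushed with more than 15 N (contact force between anything else and stand above 15 N).
It fails at once if the arm was flung (faster than 0.8 rad/s) (angular speed of carving above 0.8 rad/s).
It fails at once if the arm ran on to an end stop (y of carving in the frame of stand above 0.18 m or y of carving in the frame of stand below -0.18 m).
It fails at once if the carving was touched (contact force between anything else and carving above 0.5 N).
It fails at once if a tool or another carving was moved more than 20 mm or tipped (distance of any of hammer, chisel_flat, chisel_point, brush, rosette_tile, minaret, small_dome, stone_pot from where it was at the start of the episode above 0.02 m or angle between any of hammer, chisel_flat, chisel_point, brush, rosette_tile, minaret, small_dome, stone_pot's own z axis and vertical above 0.3 rad).
It also fails if it takes over 35 s, if anything falls off the work surface, if the arm or the gripper's body presses on something with over 40 N, if the wrist force passes 120 N, or if a joint passes its speed limit or range.

## Robot

A 6-joint arm with a two-finger parallel gripper is mounted at the origin on the work surface. World frame = base frame: x ahead of the robot, y to its left, z up, the work surface at z = 0. Lengths are in mm, angles in rad, forces in N, time in s.
With the tool pointing down it reaches from about 400 to 925 mm from the base axis. Payload 12.5 kg.
Tool frame: the origin (TCP) lies on the centre line of the jaws, within the pads' length; the fingertips stand 14 mm ahead of it and the grasp point (between the pads) lies 5 mm behind it; z points along the fingers, x is the direction in which the jaws open and shut, and the axes are right-handed (so a half turn about z gives the same grasp; the last joint's range is limited). The gripper opens to 95 mm and grips with 3 to 60 N. Pads are 20 mm wide; open, the fingers measure 119 mm over their backs; the gripper's body (75 mm by 180 mm) begins 59 mm behind the grasp point.
Start: joints at [-1.307, 0.491, 1.559, -0, 1.092, -0.106], TCP at [225.916, -582.758, 228.661] pointing down, gripper open.
Joint ranges: [-3.1, 3.1], [-0.84, 2.19], [0.05, 2.79], [-1.13, 4.28], [0.06, 2.93], [-2.69, 2.69]. Speed limits (rad/s): [2.22, 2.22, 2.79, 3.14, 3.14, 3.14].

## Interface

Orientations are given as [roll, pitch, yaw] about the fixed x, y, z axes, in that order (R = Rz(yaw) Ry(pitch) Rx(roll)).
In Python, from cell import state, read_camera, job_done gives the robot as it stands.
- The arm moves only by the shell command python3 -m handwheel 'ROWS'. ROWS is JSON, a list of rows, each an object of numbers: "hand": the finger opening in m, from 0 to 0.0951; "x", "y", "z": the shift along the world's x, y, z in m; "spin": the turn about the world's z in units of 5 degrees (1.0 is 5 degrees). In form: [{"hand": .., "x": .., "y": .., "z": .., "spin": ..}, ...]. A call has 1 to 20 rows; each row is the pose to reach, as a shift and turn from the pose commanded when the call began; what a row does not reach only later rows make up. A row lasts 1/12 s, in which the tool goes at most 41.7 mm and 7.16 degrees, less where a joint would pass 70% of its speed; a pose out of reach is approached as far as the arm can. A call with a gripper value outside its range is refused whole. The fingers move at their own pace and stop on an object; the grip force is fixed at half the most. Time passes only in rows, so rows that repeat a pose let the fingers close. It gives the time, the measured TCP pose, the force and the opening at its end, in the units of the state.
- state(): the state, without advancing time (a new reading comes with each control period).
- read_camera(name): name is "scene" or "top" or "wrist"; returns a dict with "img" (400x640x3 uint8, red, green, blue), "fx", "fy", "cx", "cy" (pixels), "D" ([k1, k2, p1, p2, k3] as OpenCV has them; the pictures are not rectified), "T" (4x4, takes a point from camera to world coordinates). Camera axes: x right, y down, z forward; pixel columns grow to the right and rows downward; lengths in mm; the calibration is good to about 2 mm. A picture is of the moment at which its call begins. There is no depth.
- job_done(): hands the job in, once; it reports no verdict.
The state is a dict: "t": time; "joints": joint angles; "qvel": joint speeds; "tau": joint torques, N m; "eef_pos": TCP position; "tcp_rot": TCP orientation; "ft_force": force on the tool from outside, world axes, zero at the start; "moment": the same for the moment, N m; "opening": opening from 0.0 (shut) to 1.0 (fully open).
Only numpy, scipy, OpenCV 4.12 (cv2) and the standard library are available. Lean on these libraries where they do the work, as an engineer would, in place of code of your own. Each camera call takes 0.05 s, during which the arm holds its last target. There are 200 camera calls.

## Working session

There is one attempt and no reset: what is moved stays moved. The work goes in short steps, Python scripts to look and compute and a shell command to move; the robot and the scene stay as the last step left them, time stands still between calls to the robot, and variables do not carry over. Pictures are saved under pics/ and viewed, about 8 in all and at most 12, crops included, and the job is handed in when it is done.

```bash
ls; mkdir -p pics
python3 - <<'E'
from cell import state, read_camera
import cv2,numpy as np
s=state();print({k:np.round(v,3).tolist() for k,v in s.items()})
for n in("scene","top"):
    c=read_camera(n);cv2.imwrite(f"pics/{n}0.png",c["img"][:,:,::-1]);print(n,c["fx"],c["fy"],c["cx"],c["cy"],c["D"],np.round(c["T"],3).tolist())
E
```

```text
pics
{'t': 0.0, 'joints': [-1.307, 0.492, 1.559, 0.0, 1.092, -0.106], 'qvel': [0.002, -0.001, 0.003, 0.001, -0.001, -0.001], 'tau': [0.0, -61.265, -25.819, 0.069, 0.048, -0.0], 'eef_pos': [225.842, -582.513, 228.03], 'tcp_rot': [-3.141, 0.001, -1.201], 'ft_force': [0.47, -0.143, 0.093], 'moment': [-0.047, -0.027, 0.035], 'opening': 0.998}
scene 423.58975018482005 423.58975018482005 318.61788003642334 205.5675789289979 [-0.11511045  0.          0.          0.          0.        ] [[-0.324, -0.801, 0.503, -191.684], [-0.946, 0.272, -0.176, 232.131], [0.004, -0.533, -0.846, 1308.991], [0.0, 0.0, 0.0, 1.0]]
top 413.9788509692374 413.9788509692374 326.96243341073625 201.78280690138334 [0.01602937 0.         0.         0.         0.        ] [[-0.025, -0.983, 0.18, 239.326], [-1.0, 0.025, -0.0, -19.678], [-0.004, -0.18, -0.984, 1616.936], [0.0, 0.0, 0.0, 1.0]]
```

View pics/top0.png

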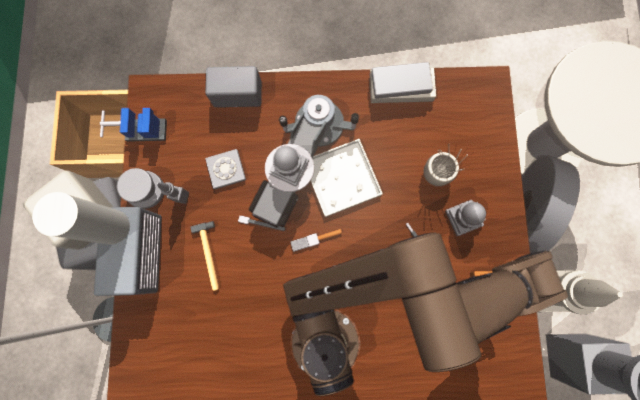

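View pics/scene0.png

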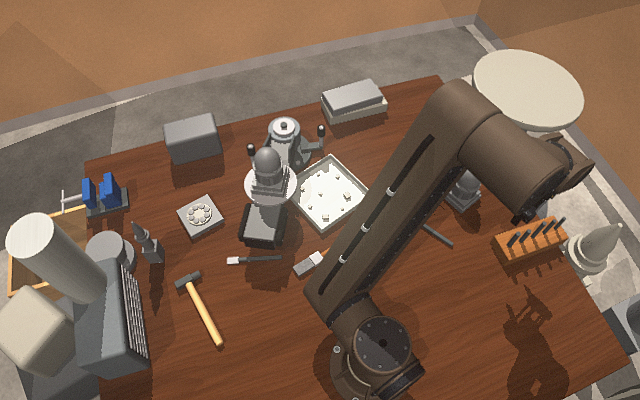

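The top view shows the hub at about (319,105), the carving dome at (287,160), the arm's dark front end at (272,205) and the tray centred near (345,178). The scene view shows the same layout, with the robot's own arm close to the tray. Next I'll take a zoomed crop and some mask-based measurements.

```bash
cat > h.py <<'E'
import cv2,numpy as np
from cell import state, read_camera
def ray(c,px,z):
    K=np.array([[c["fx"],0,c["cx"]],[0,c["fy"],c["cy"]],[0,0,1.]])
    u=cv2.undistortPoints(np.array(px,float).reshape(-1,1,2),K,np.array(c["D"],float)).reshape(-1,2)
    T=np.array(c["T"]);d=np.c_[u,np.ones(len(u))]@T[:3,:3].T;o=T[:3,3]
    return (o+d*((z-o[2])/d[:,2])[:,None])[:,:2]
E
python3 - <<'E'
from h import *
c=read_camera("top");im=c["img"]
cv2.imwrite("pics/crop1.png",cv2.resize(im[85:235,200:400,::-1],None,fx=4,fy=4,interpolation=cv2.INTER_CUBIC))
hsv=cv2.cvtColor(im,cv2.COLOR_RGB2HSV)
roi=np.zeros(im.shape[:2],np.uint8);roi[85:235,230:400]=1
m=((hsv[...,1]<45)&(hsv[...,2]>185)).astype(np.uint8)*roi
m=cv2.morphologyEx(m,cv2.MORPH_CLOSE,np.ones((3,3)))
for k in cv2.findContours(m,cv2.RETR_EXTERNAL,cv2.CHAIN_APPROX_NONE)[0]:
    if cv2.contourArea(k)<60: continue
    b=cv2.boundingRect(k);print("white",b,cv2.contourArea(k),
     "z30",cv2.minAreaRect(ray(c,k,30).astype(np.float32)),"z147",cv2.minEnclosingCircle(ray(c,k,147).astype(np.float32)))
m=((hsv[...,2]<70)).astype(np.uint8)*roi
for k in cv2.findContours(m,cv2.RETR_EXTERNAL,cv2.CHAIN_APPROX_NONE)[0]:
    if cv2.contourArea(k)>60: print("dark",cv2.boundingRect(k),cv2.contourArea(k),cv2.minAreaRect(ray(c,k,130).astype(np.float32)))
print("hub px->z145",ray(c,[[319,105]],145),"tray",ray(c,[[345,178]],10),"end",ray(c,[[272,205]],135))
E
```

```text
white (230, 150, 14, 33) 288.0 z30 ((683.7039184570312, 334.7145690917969), (130.61524963378906, 51.19785690307617), 0.9496526718139648) z147 ((650.42138671875, 321.21478271484375), 61.192962646484375)
white (265, 144, 49, 45) 645.0 z30 ((683.702392578125, 122.87614440917969), (193.218994140625, 176.23690795898438), 71.982666015625) z147 ((642.5377197265625, 116.21028137207031), 90.83927917480469)
white (312, 139, 70, 77) 3151.5 z30 ((628.5149536132812, -81.45274353027344), (242.58267211914062, 242.5481414794922), 20.113773345947266) z147 ((600.5115356445312, -78.10940551757812), 155.70230102539062)
white (304, 95, 30, 29) 627.0 z30 ((913.2532958984375, 6.875434875488281), (119.15826416015625, 117.85044860839844), 42.272823333740234) z147 ((863.5805053710938, 4.312704086303711), 56.97241973876953)
white (375, 85, 25, 9) 165.5 z30 ((991.686279296875, -277.4290771484375), (98.4451675415039, 34.93650436401367), 88.37647247314453) z147 ((940.6114501953125, -258.6480407714844), 46.991111755371094)
dark (255, 193, 43, 35) 244.0 ((470.62152099609375, 147.39285278320312), (87.04762268066406, 169.56243896484375), 30.468568801879883)
dark (250, 181, 17, 31) 95.0 ((539.987060546875, 233.3568572998047), (13.36890697479248, 121.69247436523438), 63.79218292236328)
dark (230, 85, 32, 22) 313.5 ((932.4907836914062, 282.0174560546875), (117.33938598632812, 85.54731750488281), 88.54654693603516)
hub px->z145 [[8.79891128e+02 8.67797960e-01]] tray [[627.24001737 -94.1890267 ]] end [[503.20001348 180.13987086]]
```

View pics/crop1.png

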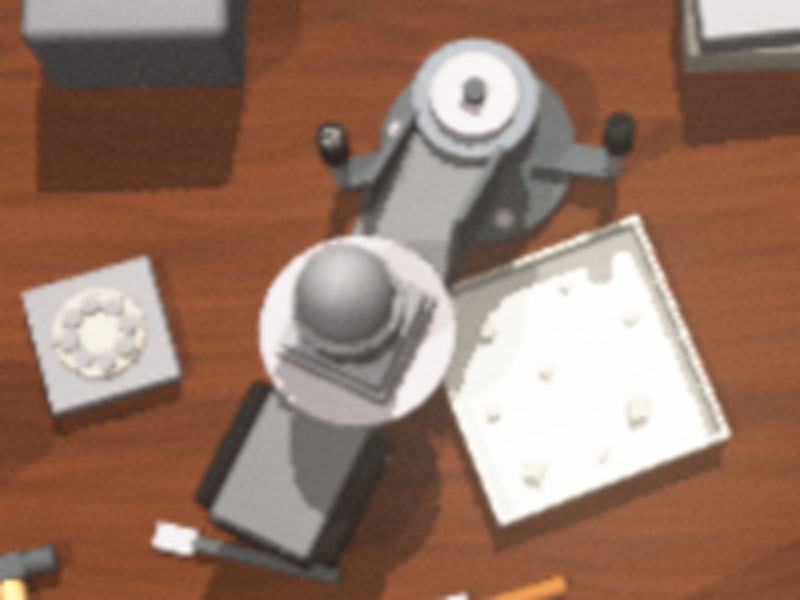

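Measured in world mm: pivot about (864,2), arm at θ≈0.475 rad (to the left) and tray at θ≈-0.341. The plan is to go in front of the arm's end to its left bumper, push slowly, then hop over to the right bumper and brake gently.

```bash
python3 -m handwheel '[{"hand":0,"x":0.224,"y":0.433,"z":0,"spin":-5},{"hand":0,"x":0.224,"y":0.433,"z":0,"spin":-5},{"hand":0,"x":0.224,"y":0.433,"z":0,"spin":-5},{"hand":0,"x":0.224,"y":0.433,"z":0,"spin":-5},{"hand":0,"x":0.224,"y":0.433,"z":0,"spin":-5},{"hand":0,"x":0.224,"y":0.433,"z":0,"spin":-5},{"hand":0,"x":0.224,"y":0.433,"z":0,"spin":-5},{"hand":0,"x":0.224,"y":0.433,"z":0,"spin":-5},{"hand":0,"x":0.224,"y":0.433,"z":0,"spin":-5},{"hand":0,"x":0.224,"y":0.433,"z":0,"spin":-5},{"hand":0,"x":0.224,"y":0.433,"z":0,"spin":-5},{"hand":0,"x":0.224,"y":0.433,"z":0,"spin":-5},{"hand":0,"x":0.224,"y":0.753,"z":0,"spin":-5},{"hand":0,"x":0.224,"y":0.753,"z":0,"spin":-5},{"hand":0,"x":0.224,"y":0.753,"z":0,"spin":-5},{"hand":0,"x":0.224,"y":0.753,"z":0,"spin":-5},{"hand":0,"x":0.224,"y":0.753,"z":0,"spin":-5},{"hand":0,"x":0.224,"y":0.753,"z":0,"spin":-5},{"hand":0,"x":0.224,"y":0.753,"z":0,"spin":-5},{"hand":0,"x":0.224,"y":0.753,"z":0,"spin":-5}]'
```

```text
t: 1.82
eef_pos: [449.3, 173.3, 228.7]
tcp_rot: [-3.142, 0.0, -1.636]
ft_force: [1.1, -0.5, 0.4]
opening: 0.005
```

```bash
python3 -m handwheel '[{"hand":0,"x":0.05,"y":0.127,"z":0,"spin":0},{"hand":0,"x":0.05,"y":0.127,"z":0,"spin":0},{"hand":0,"x":0.05,"y":0.127,"z":0,"spin":0},{"hand":0,"x":0.05,"y":0.127,"z":0,"spin":0},{"hand":0,"x":0.1,"y":0.127,"z":-0.129,"spin":0},{"hand":0,"x":0.1,"y":0.127,"z":-0.129,"spin":0},{"hand":0,"x":0.1,"y":0.127,"z":-0.129,"spin":0},{"hand":0,"x":0.1,"y":0.127,"z":-0.129,"spin":0},{"hand":0,"x":0.1,"y":0.127,"z":-0.129,"spin":0}]'
python3 - <<'E'
from h import *
cs={}
for n in("top","scene","wrist"):
    c=cs[n]=read_camera(n)
a=cs["top"]["img"][85:285,170:410,::-1];b=cs["wrist"]["img"][:,:,::-1]
cv2.imwrite("pics/p2.png",np.hstack([cv2.resize(a,(480,400)),cv2.resize(b,(320,200))[:200].repeat(2,0) if 0 else np.vstack([cv2.resize(b,(320,200)),cv2.resize(cs["scene"]["img"][:,:,::-1],(320,200))])]))
E
```

```text
t: 2.57
eef_pos: [549.2, 296.3, 96.4]
tcp_rot: [3.136, -0.003, -1.638]
ft_force: [-0.1, -1.1, 0.5]
opening: 0.003
```

View pics/p2.png

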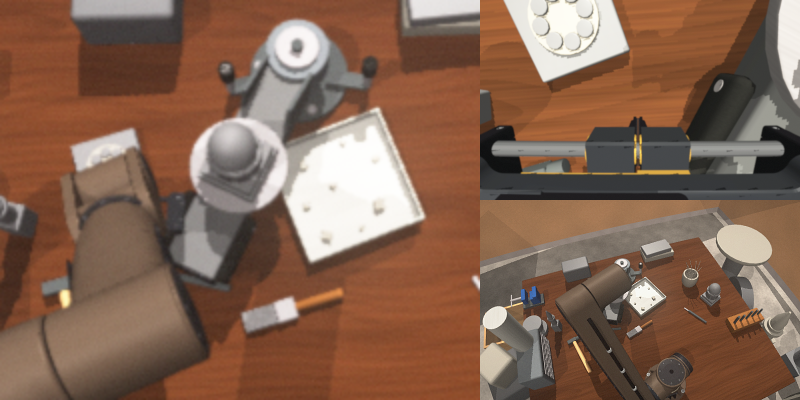

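The gripper stands left of the left bumper with about 30 mm to spare. Next I'll compute the push arc and a tracker for the plate.

```bash
cat >> h.py <<'E'
PV=np.array([864.,2.]);TH=-.341
def P(th,r=410,off=84):  # TCP for a finger at radius r, offset off left of centre line
    u=np.array([-np.cos(th),np.sin(th)]);n=np.array([np.sin(th),np.cos(th)]);return PV+r*u+off*n
def theta(name="top",save=None):
    c=read_camera(name);g=cv2.medianBlur(cv2.cvtColor(c["img"],cv2.COLOR_RGB2GRAY),3)
    x0,y0,s=240,120,4;g=cv2.resize(g[y0:225,x0:390],None,fx=s,fy=s,interpolation=cv2.INTER_CUBIC)
    h=cv2.HoughCircles(g,cv2.HOUGH_GRADIENT,1,10,param1=80,param2=12,minRadius=88,maxRadius=106)
    t=state()["t"];best=None
    if h is not None:
        for x,y,r in h[0][:8]:
            p=ray(c,[[(x+.5)/s-.5+x0,(y+.5)/s-.5+y0]],147)[0]-PV
            if abs(np.hypot(*p)-250)<10: best=(round(t,2),round(float(np.arctan2(p[1],-p[0])),4),round(float(np.hypot(*p)),1));break
    if save: cv2.imwrite(save,c["img"][85:285,170:410,::-1].repeat(3,0).repeat(3,1))
    return best
E
python3 - <<'E'
from h import *
print(theta(),theta())
p0=np.array([549.2,296.3]);q=p0-PV;th=.475
u=np.array([-np.cos(th),np.sin(th)]);n=np.array([np.sin(th),np.cos(th)]);print("r,gap",q@u,q@n-84)
st=[4]*7+[2]*4+[2.3,2.6,3,3.4,3.8,4.2,4.6,5,5]
a=th+(q@n-84)/410
base=P(a)
for s in np.cumsum(st): print(np.round((P(a-s/410)-base)/1000,4).tolist(), round(a-s/410,3))
E
```

```text
(2.77, 0.4741, 251.8) (2.82, 0.4708, 251.4)
r,gap 414.54405377173987 33.74870480176327
[-0.0028, -0.003] 0.548
[-0.0056, -0.006] 0.538
[-0.0083, -0.009] 0.528
[-0.011, -0.0121] 0.518
[-0.0137, -0.0151] 0.509
[-0.0163, -0.0183] 0.499
[-0.019, -0.0214] 0.489
[-0.0203, -0.023] 0.484
[-0.0215, -0.0245] 0.479
[-0.0228, -0.0261] 0.474
[-0.0241, -0.0277] 0.47
[-0.0256, -0.0296] 0.464
[-0.0272, -0.0317] 0.458
[-0.0291, -0.0341] 0.45
[-0.0312, -0.0369] 0.442
[-0.0335, -0.04] 0.433
[-0.036, -0.0434] 0.422
[-0.0387, -0.0473] 0.411
[-0.0416, -0.0514] 0.399
[-0.0445, -0.0557] 0.387
```

```bash
python3 -m handwheel '[{"hand":0,"x":-0.0028,"y":-0.003,"z":0,"spin":0},{"hand":0,"x":-0.0056,"y":-0.006,"z":0,"spin":0},{"hand":0,"x":-0.0083,"y":-0.009,"z":0,"spin":0},{"hand":0,"x":-0.011,"y":-0.0121,"z":0,"spin":0},{"hand":0,"x":-0.0137,"y":-0.0151,"z":0,"spin":0},{"hand":0,"x":-0.0163,"y":-0.0183,"z":0,"spin":0},{"hand":0,"x":-0.019,"y":-0.0214,"z":0,"spin":0},{"hand":0,"x":-0.0203,"y":-0.023,"z":0,"spin":0},{"hand":0,"x":-0.0215,"y":-0.0245,"z":0,"spin":0},{"hand":0,"x":-0.0228,"y":-0.0261,"z":0,"spin":0},{"hand":0,"x":-0.0241,"y":-0.0277,"z":0,"spin":0},{"hand":0,"x":-0.0256,"y":-0.0296,"z":0,"spin":0},{"hand":0,"x":-0.0272,"y":-0.0317,"z":0,"spin":0},{"hand":0,"x":-0.0291,"y":-0.0341,"z":0,"spin":0}]'
python3 - <<'E'
from h import *
print(theta(),theta());s=state();print(s["eef_pos"],s["ft_force"])
E
```

```text
t: 3.98
eef_pos: [520.7, 263.0, 99.6]
tcp_rot: [3.141, -0.0, -1.637]
ft_force: [-0.3, 0.9, -0.1]
opening: 0.002
(4.03, 0.4494, 252.0) (4.08, 0.4413, 254.2)
[520.41662655 262.77408076  99.63465217] [-0.0198478   0.77000953 -0.03475032]
```

Run:
```python
from h import *
q=np.array([520.4,262.8])-PV
for th in (.441,.445,.45):
  n=np.array([np.sin(th),np.cos(th)]);print(th,"gap",q@n-84)
a=.45
for s in np.cumsum([4,4.5]+[5]*12): print(np.round((P(a-s/410)-P(a))/1000,3).tolist(), round(a-s/410,3))
```

```text
0.441 gap 5.184431154230651
0.445 gap 3.495533863918979
0.45 gap 1.3824467729594403
[-0.002, -0.003] 0.44
[-0.005, -0.007] 0.429
[-0.008, -0.011] 0.417
[-0.011, -0.015] 0.405
[-0.014, -0.019] 0.393
[-0.017, -0.024] 0.38
[-0.02, -0.028] 0.368
[-0.022, -0.032] 0.356
[-0.025, -0.037] 0.344
[-0.028, -0.041] 0.332
[-0.03, -0.045] 0.32
[-0.033, -0.05] 0.307
[-0.035, -0.054] 0.295
[-0.038, -0.059] 0.283
```

```bash
python3 -m handwheel '[{"hand":0,"x":-0.002,"y":-0.003,"z":0,"spin":0},{"hand":0,"x":-0.005,"y":-0.007,"z":0,"spin":0},{"hand":0,"x":-0.008,"y":-0.011,"z":0,"spin":0},{"hand":0,"x":-0.011,"y":-0.015,"z":0,"spin":0},{"hand":0,"x":-0.014,"y":-0.019,"z":0,"spin":0},{"hand":0,"x":-0.017,"y":-0.024,"z":0,"spin":0},{"hand":0,"x":-0.02,"y":-0.028,"z":0,"spin":0},{"hand":0,"x":-0.022,"y":-0.032,"z":0,"spin":0},{"hand":0,"x":-0.025,"y":-0.037,"z":0,"spin":0},{"hand":0,"x":-0.028,"y":-0.041,"z":0,"spin":0},{"hand":0,"x":-0.03,"y":-0.045,"z":0,"spin":0},{"hand":0,"x":-0.033,"y":-0.05,"z":0,"spin":0}]'
python3 - <<'E'
from h import *
for i in range(6): print(theta())
s=state();q=np.array(s["eef_pos"])[:2]-PV;print(s["eef_pos"],s["ft_force"],"tool th at contact",[ (t,round(float(q@[np.sin(t),np.cos(t)]-84),1)) for t in (.25,.3,.35)])
E
```

```text
t: 5.08
eef_pos: [487.6, 212.8, 99.7]
tcp_rot: [-3.142, -0.0, -1.637]
ft_force: [-0.7, 0.6, -0.5]
opening: 0.004
(5.13, 0.3171, 251.7)
(5.18, 0.3023, 254.5)
(5.23, 0.3125, 252.3)
(5.28, 0.3079, 253.0)
(5.33, 0.2895, 252.6)
(5.38, 0.293, 252.9)
[487.98011297 213.26265658  99.67106469] [ 0.36513541  0.08394473 -0.43742936] tool th at contact [(0.25, 27.7), (0.3, 6.7), (0.35, -14.5)]
```

```bash
python3 -m handwheel '[{"hand":0,"x":-0.002,"y":0.002,"z":0.1,"spin":0},{"hand":0,"x":-0.002,"y":0.002,"z":0.1,"spin":0},{"hand":0,"x":-0.002,"y":0.002,"z":0.1,"spin":0},{"hand":0,"x":-0.024,"y":-0.336,"z":0.1,"spin":2},{"hand":0,"x":-0.024,"y":-0.336,"z":0.1,"spin":2},{"hand":0,"x":-0.024,"y":-0.336,"z":0.1,"spin":2},{"hand":0,"x":-0.024,"y":-0.336,"z":0.1,"spin":2},{"hand":0,"x":-0.024,"y":-0.336,"z":0.1,"spin":2},{"hand":0,"x":-0.024,"y":-0.336,"z":0.1,"spin":2},{"hand":0,"x":-0.024,"y":-0.336,"z":0.1,"spin":2},{"hand":0,"x":-0.024,"y":-0.336,"z":0.1,"spin":2},{"hand":0,"x":-0.024,"y":-0.336,"z":0.1,"spin":2},{"hand":0,"x":-0.024,"y":-0.336,"z":0,"spin":2},{"hand":0,"x":-0.024,"y":-0.336,"z":0,"spin":2},{"hand":0,"x":-0.024,"y":-0.336,"z":0,"spin":2},{"hand":0,"x":-0.024,"y":-0.336,"z":0,"spin":2}]'
python3 - <<'E'
from h import *
for i in range(4): print(theta(save="pics/p3.png"))
s=state();q=np.array(s["eef_pos"])[:2]-PV;print(s["eef_pos"],s["ft_force"],[ (t,round(float(-q@[np.sin(t),np.cos(t)]-84),1)) for t in (.15,.1,0,-.1)])
E
```

```text
t: 6.72
eef_pos: [462.4, -122.1, 96.5]
tcp_rot: [3.136, 0.003, -1.463]
ft_force: [-0.1, 0.6, 0.0]
opening: 0.005
(6.77, 0.0982, 252.1)
(6.82, 0.0839, 250.9)
(6.87, 0.0801, 251.8)
(6.92, 0.073, 250.8)
[ 464.63836455 -122.88763215  101.02286417] [ 0.5209442  -0.45065563  0.3433709 ] [(0.15, 99.2), (0.1, 80.1), (0, 40.9), (-0.1, 0.4)]
```

View pics/p3.png

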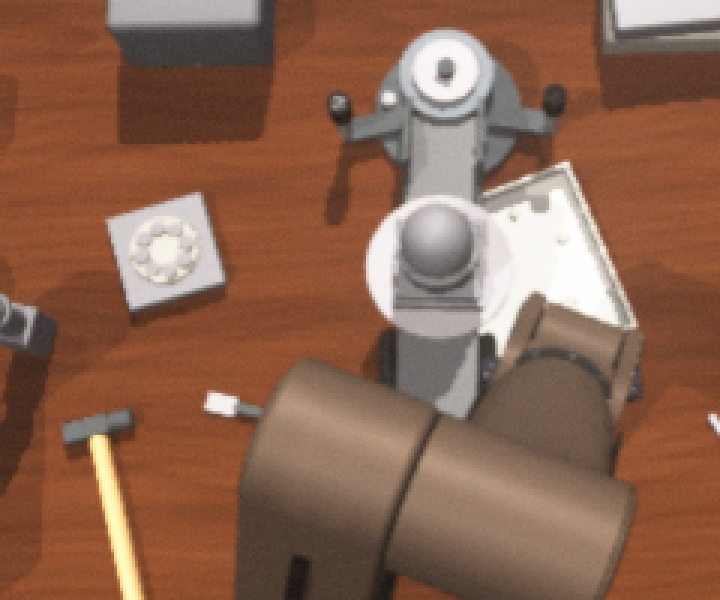

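The arm coasts at about 0.137 rad/s and the tool stands on the right side, ahead of it. I'll use a small simulation to choose the braking profile.

```bash
cat > sim.py <<'E'
import numpy as np
def sim(phi,I,w0,th0,k=1500,r=.41,e=.667,T=8):
    # phi: tool contact angles per row (1/12 s); arm moves to lower theta, tool below it
    th,w=th0,-w0;dt=.0005;zeta=-np.log(e)/np.hypot(np.pi,np.log(e));c=2*zeta*np.sqrt(k*I/r**2);F0=0;log=[]
    t_r=np.arange(len(phi))/12
    for i in range(int(T/dt)):
        t=i*dt;p=np.interp(t,t_r,phi);pv=(np.interp(t+dt,t_r,phi)-p)/dt
        d=(p-th)*r;F=max(0,k*d+c*(pv-w)*r) if d>0 else 0;F0=max(F0,F)
        w+=dt*(F*r-.02*w-.002*np.sign(w))/I;th+=dt*w;log.append((th,w))
    return F0,np.array(log)[::500]
def prof(n0,v0,a,stop,start=-.1):
    phi=[start]*(n0+1);v=0
    while phi[-1]>stop+1e-4 and len(phi)<100:
        rem=phi[-1]-stop;v=min(v+v0/4,v0,np.sqrt(max(0,2*a*rem))+1e-4);phi.append(max(stop,phi[-1]-v/12))
    return np.array(phi)
if __name__=="__main__":
    for n0 in(10,12,13):
      for v0 in(.09,.11):
        for a in(.03,.05):
          ph=prof(n0,v0,a,-.341)
          for I in(.56,.8,1.04):
            for w0 in(.13,.144):
              F,l=sim(ph,I,w0,.074);print(n0,v0,a,I,w0,len(ph),"F %.1f end %.3f w %.3f at6s %.3f"%(F,l[-1,0],l[-1,1],l[24,0]))
E
python3 sim.py | awk '{k=$1" "$2" "$3; print}'
```

```text
10 0.09 0.03 0.56 0.13 60 F 1.0 end -0.300 w 0.010 at6s -0.324
10 0.09 0.03 0.56 0.144 60 F 0.9 end -0.335 w 0.000 at6s -0.335
10 0.09 0.03 0.8 0.13 60 F 1.2 end -0.322 w 0.003 at6s -0.330
10 0.09 0.03 0.8 0.144 60 F 1.3 end -0.304 w 0.009 at6s -0.323
10 0.09 0.03 1.04 0.13 60 F 1.4 end -0.326 w 0.002 at6s -0.332
10 0.09 0.03 1.04 0.144 60 F 1.5 end -0.289 w 0.015 at6s -0.319
10 0.09 0.05 0.56 0.13 53 F 0.8 end -0.340 w -0.000 at6s -0.340
10 0.09 0.05 0.56 0.144 53 F 1.2 end -0.259 w 0.020 at6s -0.301
10 0.09 0.05 0.8 0.13 53 F 0.7 end -0.336 w -0.000 at6s -0.336
10 0.09 0.05 0.8 0.144 53 F 1.5 end -0.257 w 0.025 at6s -0.305
10 0.09 0.05 1.04 0.13 53 F 1.0 end -0.311 w 0.006 at6s -0.325
10 0.09 0.05 1.04 0.144 53 F 1.7 end -0.255 w 0.027 at6s -0.306
10 0.11 0.03 0.56 0.13 58 F 1.2 end -0.338 w 0.001 at6s -0.337
10 0.11 0.03 0.56 0.144 58 F 1.1 end -0.294 w 0.010 at6s -0.318
10 0.11 0.03 0.8 0.13 58 F 1.5 end -0.324 w 0.006 at6s -0.339
10 0.11 0.03 0.8 0.144 58 F 1.4 end -0.303 w 0.008 at6s -0.322
10 0.11 0.03 1.04 0.13 58 F 1.8 end -0.316 w 0.010 at6s -0.336
10 0.11 0.03 1.04 0.144 5
[... 2755 characters left out ...]
0.339
13 0.11 0.03 0.56 0.144 61 F 0.5 end -0.340 w 0.000 at6s -0.340
13 0.11 0.03 0.8 0.13 61 F 1.0 end -0.330 w 0.002 at6s -0.337
13 0.11 0.03 0.8 0.144 61 F 0.8 end -0.328 w 0.002 at6s -0.335
13 0.11 0.03 1.04 0.13 61 F 1.1 end -0.320 w 0.006 at6s -0.333
13 0.11 0.03 1.04 0.144 61 F 0.9 end -0.333 w 0.001 at6s -0.338
13 0.11 0.05 0.56 0.13 53 F 1.0 end -0.297 w 0.007 at6s -0.315
13 0.11 0.05 0.56 0.144 53 F 1.0 end -0.340 w 0.000 at6s -0.340
13 0.11 0.05 0.8 0.13 53 F 1.0 end -0.338 w 0.000 at6s -0.338
13 0.11 0.05 0.8 0.144 53 F 1.4 end -0.334 w 0.000 at6s -0.334
13 0.11 0.05 1.04 0.13 53 F 1.0 end -0.319 w 0.003 at6s -0.328
13 0.11 0.05 1.04 0.144 53 F 1.7 end -0.329 w 0.000 at6s -0.329
```

Run:
```python
from h import *
from sim import prof
ph=prof(13,.11,.03,-.35);b=P(-.1,410,-84)
for i in range(13,len(ph)): print(i,round(ph[i],3),np.round((P(ph[i],410,-84)-P(ph[20],410,-84)*(i>20)-b*(i<=20))/1000,4).tolist())
```

```text
13 -0.1 [0.0, 0.0]
14 -0.102 [0.0003, -0.0009]
15 -0.107 [0.0009, -0.0027]
16 -0.114 [0.0017, -0.0055]
17 -0.123 [0.003, -0.0091]
18 -0.132 [0.0042, -0.0128]
19 -0.141 [0.0055, -0.0164]
20 -0.15 [0.0068, -0.02]
21 -0.16 [0.0013, -0.0036]
22 -0.168 [0.0027, -0.0071]
23 -0.177 [0.004, -0.0105]
24 -0.186 [0.0053, -0.0138]
25 -0.194 [0.0067, -0.017]
26 -0.202 [0.008, -0.0201]
27 -0.21 [0.0093, -0.0231]
28 -0.218 [0.0106, -0.026]
29 -0.225 [0.0119, -0.0289]
30 -0.232 [0.0131, -0.0316]
31 -0.239 [0.0144, -0.0343]
32 -0.246 [0.0156, -0.0368]
33 -0.253 [0.0168, -0.0393]
34 -0.259 [0.018, -0.0417]
35 -0.265 [0.0191, -0.044]
36 -0.271 [0.0203, -0.0462]
37 -0.277 [0.0214, -0.0484]
38 -0.282 [0.0224, -0.0504]
39 -0.288 [0.0235, -0.0524]
40 -0.293 [0.0245, -0.0543]
41 -0.298 [0.0255, -0.0561]
42 -0.302 [0.0264, -0.0578]
43 -0.307 [0.0273, -0.0594]
44 -0.311 [0.0282, -0.061]
45 -0.315 [0.029, -0.0624]
46 -0.319 [0.0298, -0.0638]
47 -0.323 [0.0306, -0.0651]
48 -0.326 [0.0313, -0.0664]
49 -0.329 [0.0319, -0.0675]
50 -0.332 [0.0326, -0.0686]
51 -0.335 [0.0331, -0.0696]
52 -0.337 [0.0337, -0.0705]
53 -0.34 [0.0342, -0.0713]
54 -0.342 [0.0346, -0.072]
55 -0.344 [0.035, -0.0727]
56 -0.345 [0.0354, -0.0733]
57 -0.347 [0.0357, -0.0738]
58 -0.348 [0.036, -0.0742]
59 -0.349 [0.0362, -0.0746]
60 -0.35 [0.0363, -0.0748]
61 -0.35 [0.0364, -0.075]
```

```bash
python3 -m handwheel '[{"hand":0,"x":0,"y":0,"z":0,"spin":0},{"hand":0,"x":0,"y":0,"z":0,"spin":0},{"hand":0,"x":0,"y":0,"z":0,"spin":0},{"hand":0,"x":0,"y":0,"z":0,"spin":0},{"hand":0,"x":0,"y":0,"z":0,"spin":0},{"hand":0,"x":0,"y":0,"z":0,"spin":0},{"hand":0,"x":0,"y":0,"z":0,"spin":0},{"hand":0,"x":0,"y":0,"z":0,"spin":0},{"hand":0,"x":0,"y":0,"z":0,"spin":0},{"hand":0,"x":0,"y":0,"z":0,"spin":0},{"hand":0,"x":0,"y":0,"z":0,"spin":0},{"hand":0,"x":0,"y":0,"z":0,"spin":0},{"hand":0,"x":0,"y":0,"z":0,"spin":0},{"hand":0,"x":0.0003,"y":-0.0009,"z":0,"spin":0},{"hand":0,"x":0.0009,"y":-0.0027,"z":0,"spin":0},{"hand":0,"x":0.0017,"y":-0.0055,"z":0,"spin":0},{"hand":0,"x":0.003,"y":-0.0091,"z":0,"spin":0},{"hand":0,"x":0.0042,"y":-0.0128,"z":0,"spin":0},{"hand":0,"x":0.0055,"y":-0.0164,"z":0,"spin":0},{"hand":0,"x":0.0068,"y":-0.02,"z":0,"spin":0}]'
python3 - <<'E'
from h import *
print(theta());s=state();q=np.array(s["eef_pos"])[:2]-PV;print(s["eef_pos"],s["ft_force"],[ (t,round(float(-q@[np.sin(t),np.cos(t)]-84),1)) for t in (-.1,-.15)])
E
```

```text
t: 8.58
eef_pos: [470.8, -143.3, 99.6]
tcp_rot: [-3.142, -0.0, -1.463]
ft_force: [-0.9, 0.4, -0.3]
opening: 0.007
(8.63, -0.1059, 250.8)
[ 471.0860224  -143.80387037   99.66218174] [-0.26670309 -0.72565763 -0.33221661] [(-0.1, 21.8), (-0.15, 1.5)]
```

Run:
```python
from h import *
for i in range(6): print(theta(save="pics/p4.png"))
```

```text
(8.68, -0.1059, 250.8)
(8.73, -0.1211, 243.7)
(8.78, -0.0987, 250.6)
(8.83, -0.1095, 250.9)
(8.88, -0.1162, 252.1)
(8.93, -0.1126, 252.0)
```

View pics/p4.png

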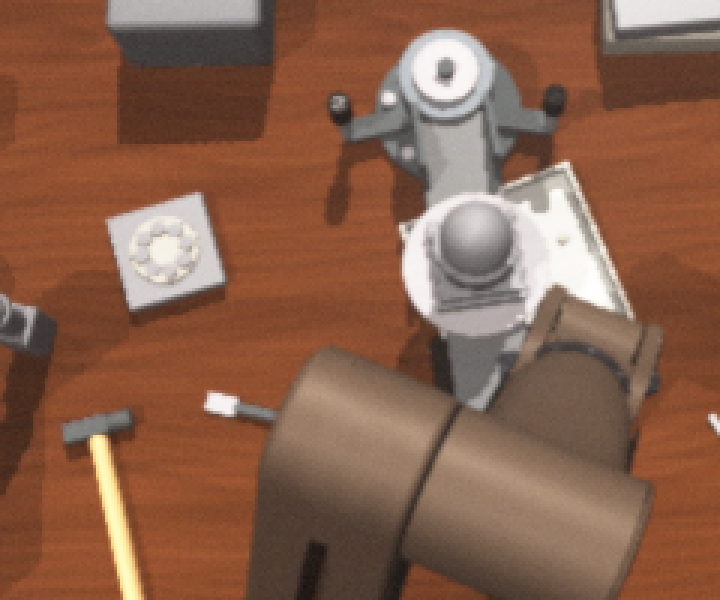

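The arm met the standing tool earlier than planned and is now drifting slowly at θ≈-0.113. I'll hop back to the left and give it a second, gentler push.

```bash
python3 -m handwheel '[{"hand":0,"x":0,"y":-0.005,"z":0.1,"spin":0},{"hand":0,"x":0,"y":-0.005,"z":0.1,"spin":0},{"hand":0,"x":0,"y":-0.005,"z":0.1,"spin":0},{"hand":0,"x":-0.023,"y":0.195,"z":0.1,"spin":0},{"hand":0,"x":-0.023,"y":0.195,"z":0.1,"spin":0},{"hand":0,"x":-0.023,"y":0.195,"z":0.1,"spin":0},{"hand":0,"x":-0.023,"y":0.195,"z":0.1,"spin":0},{"hand":0,"x":-0.023,"y":0.195,"z":0.1,"spin":0},{"hand":0,"x":-0.023,"y":0.195,"z":0.1,"spin":0},{"hand":0,"x":-0.023,"y":0.195,"z":0,"spin":0},{"hand":0,"x":-0.023,"y":0.195,"z":0,"spin":0},{"hand":0,"x":-0.023,"y":0.195,"z":0,"spin":0},{"hand":0,"x":-0.023,"y":0.195,"z":0,"spin":0}]'
python3 - <<'E'
from h import *
print([theta()for i in range(4)]);s=state();q=np.array(s["eef_pos"])[:2]-PV;print(s["eef_pos"],s["ft_force"],[ (t,round(float(q@[np.sin(t),np.cos(t)]-84),1)) for t in (-.1,-.15,-.2)])
E
```

```text
t: 10.02
eef_pos: [446.0, 52.0, 96.7]
tcp_rot: [3.136, 0.001, -1.463]
ft_force: [-0.8, -0.8, -0.8]
opening: -0.002
[(10.07, -0.1173, 250.2), (10.12, -0.1184, 248.4), (10.17, -0.1251, 249.6), (10.22, -0.1311, 251.7)]
[448.38173937  51.96202203 100.94037898] [ 0.26591848 -0.08093723  0.20877727] [(-0.1, 7.2), (-0.15, 27.5), (-0.2, 47.5)]
```

```bash
python3 -m handwheel '[{"hand":0,"x":0,"y":-0.0025,"z":0,"spin":0},{"hand":0,"x":0,"y":-0.005,"z":0,"spin":0},{"hand":0,"x":0,"y":-0.0075,"z":0,"spin":0},{"hand":0,"x":-0.001,"y":-0.0093,"z":0,"spin":0},{"hand":0,"x":-0.001,"y":-0.0111,"z":0,"spin":0},{"hand":0,"x":-0.001,"y":-0.0129,"z":0,"spin":0},{"hand":0,"x":-0.001,"y":-0.0147,"z":0,"spin":0},{"hand":0,"x":-0.001,"y":-0.0165,"z":0,"spin":0},{"hand":0,"x":-0.001,"y":-0.0183,"z":0,"spin":0},{"hand":0,"x":-0.001,"y":-0.0201,"z":0,"spin":0},{"hand":0,"x":-0.001,"y":-0.0219,"z":0,"spin":0},{"hand":0,"x":-0.0015,"y":-0.0237,"z":0,"spin":0},{"hand":0,"x":-0.0015,"y":-0.0255,"z":0,"spin":0},{"hand":0,"x":-0.0015,"y":-0.0273,"z":0,"spin":0},{"hand":0,"x":-0.0015,"y":-0.0291,"z":0,"spin":0},{"hand":0,"x":-0.002,"y":-0.0309,"z":0,"spin":0},{"hand":0,"x":-0.002,"y":-0.0327,"z":0,"spin":0},{"hand":0,"x":-0.002,"y":-0.0345,"z":0,"spin":0},{"hand":0,"x":-0.002,"y":-0.0363,"z":0,"spin":0},{"hand":0,"x":-0.002,"y":-0.0381,"z":0,"spin":0}]'
python3 - <<'E'
from h import *
print([theta()for i in range(6)]);s=state();q=np.array(s["eef_pos"])[:2]-PV;print(s["eef_pos"],s["ft_force"],[ (t,round(float(q@[np.sin(t),np.cos(t)]-84),1)) for t in (-.15,-.2)])
E
```

```text
t: 11.88
eef_pos: [445.6, 13.9, 99.7]
tcp_rot: [3.142, -0.0, -1.463]
ft_force: [0.1, -0.0, -0.3]
opening: -0.001
[(11.93, -0.1753, 251.8), (11.98, -0.1668, 248.5), (12.03, -0.1776, 249.1), (12.08, -0.1868, 251.5), (12.13, -0.1879, 254.4), (12.18, -0.1999, 249.3)]
[445.62924347  14.06516884  99.66962534] [0.75701893 0.82968274 0.08998404] [(-0.15, -9.5), (-0.2, 10.9)]
```

```bash
python3 -m handwheel '[{"hand":0,"x":0,"y":0.004,"z":0.1,"spin":0},{"hand":0,"x":0,"y":0.004,"z":0.1,"spin":0},{"hand":0,"x":0,"y":0.004,"z":0.1,"spin":1},{"hand":0,"x":0.06,"y":-0.228,"z":0.1,"spin":2},{"hand":0,"x":0.06,"y":-0.228,"z":0.1,"spin":2},{"hand":0,"x":0.06,"y":-0.228,"z":0.1,"spin":2},{"hand":0,"x":0.06,"y":-0.228,"z":0.1,"spin":2},{"hand":0,"x":0.06,"y":-0.228,"z":0.1,"spin":2},{"hand":0,"x":0.06,"y":-0.228,"z":0.1,"spin":2},{"hand":0,"x":0.06,"y":-0.228,"z":0,"spin":2},{"hand":0,"x":0.06,"y":-0.228,"z":0,"spin":2},{"hand":0,"x":0.06,"y":-0.228,"z":0,"spin":2}]'
python3 - <<'E'
from h import *
print([theta(save="pics/p5.png")for i in range(4)]);s=state();q=np.array(s["eef_pos"])[:2]-PV;print(s["eef_pos"],s["ft_force"],[ (t,round(float(-q@[np.sin(t),np.cos(t)]-84),1)) for t in (-.25,-.3,-.35)])
E
```

```text
t: 13.18
eef_pos: [503.9, -213.7, 95.5]
tcp_rot: [3.138, 0.003, -1.289]
ft_force: [0.5, 0.9, -1.2]
opening: 0.001
[(13.23, -0.2909, 246.8), (13.28, -0.2918, 254.8), (13.33, -0.285, 254.2), (13.38, -0.2918, 254.8)]
[ 505.96371365 -214.0140875   100.23304749] [-0.17942572 -0.2468496  -0.01715292] [(-0.25, 36.7), (-0.3, 16.6), (-0.35, -3.9)]
```

View pics/p5.png

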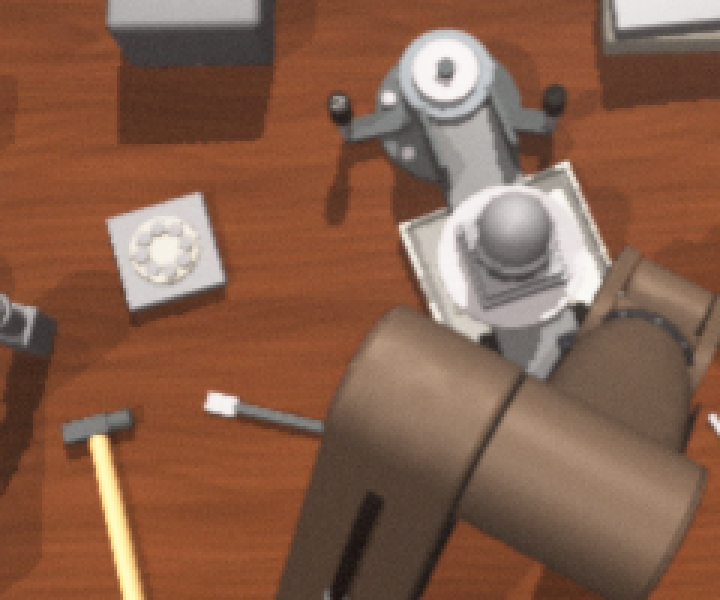

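```bash
python3 -m handwheel '[{"hand":0,"x":0,"y":0,"z":0,"spin":0},{"hand":0,"x":0,"y":0,"z":0,"spin":0},{"hand":0,"x":0,"y":0,"z":0,"spin":0},{"hand":0,"x":0,"y":0,"z":0,"spin":0},{"hand":0,"x":0,"y":0,"z":0,"spin":0},{"hand":0,"x":0,"y":0,"z":0,"spin":0},{"hand":0,"x":0.0003,"y":-0.0005,"z":0,"spin":0},{"hand":0,"x":0.001,"y":-0.0015,"z":0,"spin":0},{"hand":0,"x":0.0018,"y":-0.0029,"z":0,"spin":0},{"hand":0,"x":0.0027,"y":-0.0043,"z":0,"spin":0},{"hand":0,"x":0.0036,"y":-0.0058,"z":0,"spin":0},{"hand":0,"x":0.0045,"y":-0.0071,"z":0,"spin":0},{"hand":0,"x":0.0053,"y":-0.0084,"z":0,"spin":0},{"hand":0,"x":0.006,"y":-0.0096,"z":0,"spin":0},{"hand":0,"x":0.0067,"y":-0.0107,"z":0,"spin":0},{"hand":0,"x":0.0074,"y":-0.0117,"z":0,"spin":0},{"hand":0,"x":0.0079,"y":-0.0126,"z":0,"spin":0},{"hand":0,"x":0.0085,"y":-0.0135,"z":0,"spin":0},{"hand":0,"x":0.009,"y":-0.0142,"z":0,"spin":0},{"hand":0,"x":0.0094,"y":-0.0149,"z":0,"spin":0}]'
python3 - <<'E'
from h import *
print([theta()for i in range(8)]);s=state();q=np.array(s["eef_pos"])[:2]-PV;print(s["eef_pos"],s["ft_force"],[ (t,round(float(-q@[np.sin(t),np.cos(t)]-84),1)) for t in (-.3,-.35,-.4)])
E
```

```text
t: 15.05
eef_pos: [515.0, -228.9, 99.7]
tcp_rot: [3.142, -0.0, -1.288]
ft_force: [-0.1, 0.4, -0.2]
opening: 0.007
[(15.1, -0.3244, 250.7), (15.15, -0.3197, 251.3), (15.2, -0.3163, 250.9), (15.25, -0.31, 255.4), (15.3, -0.3066, 255.1), (15.35, -0.3176, 250.1), (15.4, -0.321, 250.4), (15.45, -0.3338, 244.5)]
[ 515.000215   -228.83514377   99.66279053] [-0.31162676 -0.26698959 -0.38302422] [(-0.3, 33.4), (-0.35, 13.2), (-0.4, -7.3)]
```

The arm is now near θ≈-0.32, almost stopped and about 25 mm clear of the tool. I'll back off slightly, wait and then measure the drift.

```bash
python3 -m handwheel '[{"hand":0,"x":0.003,"y":-0.006,"z":0,"spin":0},{"hand":0,"x":0.005,"y":-0.01,"z":0,"spin":0},{"hand":0,"x":0.005,"y":-0.01,"z":0,"spin":0},{"hand":0,"x":0.005,"y":-0.01,"z":0,"spin":0},{"hand":0,"x":0.005,"y":-0.01,"z":0,"spin":0},{"hand":0,"x":0.005,"y":-0.01,"z":0,"spin":0},{"hand":0,"x":0.005,"y":-0.01,"z":0,"spin":0},{"hand":0,"x":0.005,"y":-0.01,"z":0,"spin":0},{"hand":0,"x":0.005,"y":-0.01,"z":0,"spin":0},{"hand":0,"x":0.005,"y":-0.01,"z":0,"spin":0},{"hand":0,"x":0.005,"y":-0.01,"z":0,"spin":0},{"hand":0,"x":0.005,"y":-0.01,"z":0,"spin":0}]'
python3 - <<'E'
from h import *
r=[theta(save="pics/p6.png")for i in range(8)];print(r,np.mean([x[1]for x in r if x]))
E
```

```text
t: 16.45
eef_pos: [520.0, -238.8, 99.7]
tcp_rot: [-3.142, -0.0, -1.288]
ft_force: [-0.1, -0.6, 0.1]
opening: 0.005
[(16.5, -0.3037, 248.8), (16.55, -0.3072, 249.1), (16.6, -0.3106, 249.4), (16.65, -0.3106, 249.4), (16.7, -0.2897, 247.7), (16.75, -0.3154, 248.9), (16.8, -0.3072, 249.1), (16.85, -0.3002, 248.6)] -0.305575
```

View pics/p6.png

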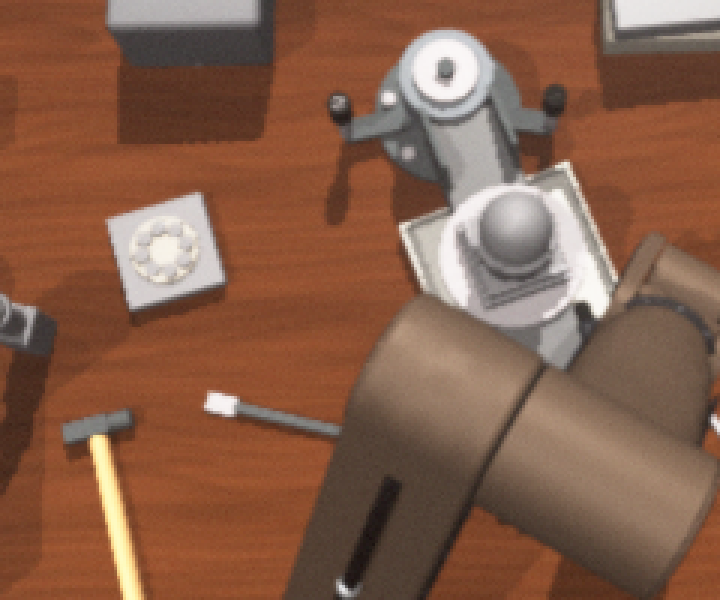

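The arm drifts left at only about 0.009 rad/s. I'll move the tool up and away, then re-measure carefully with an averaged close-up.

```bash
python3 -m handwheel '[{"hand":0,"x":0.005,"y":-0.01,"z":0.03,"spin":0},{"hand":0,"x":0.005,"y":-0.01,"z":0.07,"spin":0},{"hand":0,"x":0.005,"y":-0.01,"z":0.1,"spin":0},{"hand":0,"x":0.005,"y":-0.01,"z":0.13,"spin":0},{"hand":0,"x":-0.05,"y":-0.13,"z":0.13,"spin":0},{"hand":0,"x":-0.05,"y":-0.13,"z":0.13,"spin":0},{"hand":0,"x":-0.05,"y":-0.13,"z":0.13,"spin":0},{"hand":0,"x":-0.05,"y":-0.13,"z":0.13,"spin":0},{"hand":0,"x":-0.05,"y":-0.13,"z":0.13,"spin":0},{"hand":0,"x":-0.05,"y":-0.13,"z":0.13,"spin":0}]'
python3 - <<'E'
from h import *
r=[theta()for i in range(6)];print(r[0],r[-1],np.mean([x[1]for x in r if x]))
f=[read_camera("top")for i in range(4)];c=f[0]
im=np.mean([x["img"]for x in f],0).astype(np.uint8);cv2.imwrite("pics/p7.png",cv2.resize(im[130:225,300:400,::-1],None,fx=6,fy=6,interpolation=cv2.INTER_CUBIC))
np.save("f.npy",im)
for th in(-.341,-.3):print(th,P(th,250,0))
print(ray(c,[[340.7,170.5]],147))
E
```

```text
t: 17.68
eef_pos: [469.8, -368.7, 229.4]
tcp_rot: [3.142, 0.001, -1.289]
ft_force: [0.3, 0.9, 0.4]
opening: 0.002
(17.73, -0.2955, 249.2) (17.98, -0.3037, 248.8) -0.29253333333333337
-0.341 [628.39482322 -81.60741998]
-0.3 [625.16587772 -71.88005167]
[[622.75329322 -73.03517636]]
```

View pics/p7.png

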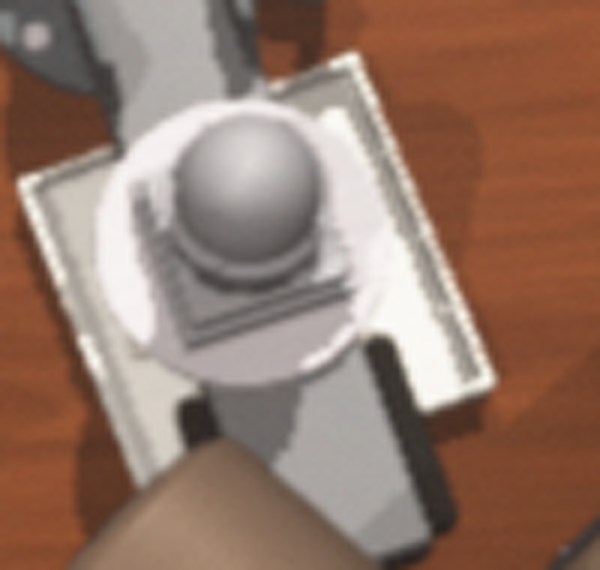

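By the picture the plate centre sits about 11 mm from the tray centre and the drift is dying out. I'll wait over 3 s and check again.

```bash
for k in 1 2; do python3 -m handwheel '[{"hand":0,"z":0},{"hand":0,"z":0},{"hand":0,"z":0},{"hand":0,"z":0},{"hand":0,"z":0},{"hand":0,"z":0},{"hand":0,"z":0},{"hand":0,"z":0},{"hand":0,"z":0},{"hand":0,"z":0},{"hand":0,"z":0},{"hand":0,"z":0},{"hand":0,"z":0},{"hand":0,"z":0},{"hand":0,"z":0},{"hand":0,"z":0},{"hand":0,"z":0},{"hand":0,"z":0},{"hand":0,"z":0},{"hand":0,"z":0}]' | head -2; done
python3 - <<'E'
from h import *
f=[read_camera("top")for i in range(4)];c=f[0]
im=np.mean([x["img"]for x in f],0).astype(np.uint8);old=np.load("f.npy")
a,b=[cv2.cvtColor(x[125:205,310:375],cv2.COLOR_RGB2GRAY).astype(np.float32) for x in(old,im)]
print("shift of dome px",cv2.phaseCorrelate(a[20:60,15:45].copy(),b[20:60,15:45].copy()))
r=[theta()for i in range(10)];print(r[-1],np.mean([x[1]for x in r if x]))
tr=ray(c,[[300+20/6-.4,130+183/6-.4],[300+495/6-.4,130+383/6-.4]],30).mean(0)
m=np.median([x[1]for x in r if x]);print("tray",tr,"carving",P(m,250,0),"dist",np.hypot(*(P(m,250,0)-[628.5,-81.5])),np.hypot(*(P(m,250,0)-tr)))
cv2.imwrite("pics/p8.png",im[:,:,::-1])
E
```

```text
shift of dome px ((-0.011332310677417468, 0.04356277767375616), 1.0091563590367636)
(18.88, -0.2908, 249.8) -0.28934
tray [628.20369169 -82.42307855] carving [624.49629822 -69.67968215] dist 12.479965621156927 13.271733801120686invalid input
invalid input
```

View pics/p8.png

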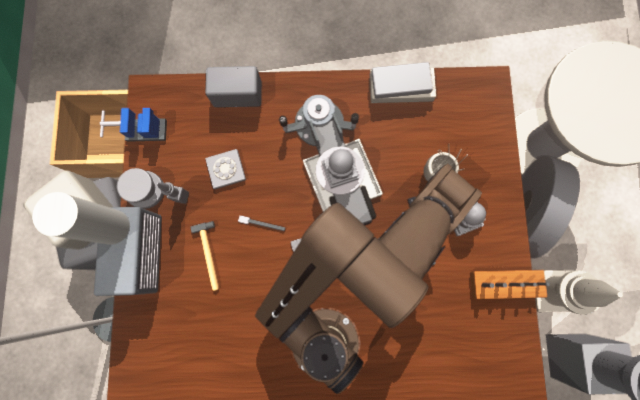

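The rows lacked keys, so no waiting time passed. I'll repeat the wait with full rows.

```bash
python3 -m handwheel '[{"hand":0,"x":0,"y":0,"z":0,"spin":0},{"hand":0,"x":0,"y":0,"z":0,"spin":0},{"hand":0,"x":0,"y":0,"z":0,"spin":0},{"hand":0,"x":0,"y":0,"z":0,"spin":0},{"hand":0,"x":0,"y":0,"z":0,"spin":0},{"hand":0,"x":0,"y":0,"z":0,"spin":0},{"hand":0,"x":0,"y":0,"z":0,"spin":0},{"hand":0,"x":0,"y":0,"z":0,"spin":0},{"hand":0,"x":0,"y":0,"z":0,"spin":0},{"hand":0,"x":0,"y":0,"z":0,"spin":0},{"hand":0,"x":0,"y":0,"z":0,"spin":0},{"hand":0,"x":0,"y":0,"z":0,"spin":0},{"hand":0,"x":0,"y":0,"z":0,"spin":0},{"hand":0,"x":0,"y":0,"z":0,"spin":0},{"hand":0,"x":0,"y":0,"z":0,"spin":0},{"hand":0,"x":0,"y":0,"z":0,"spin":0},{"hand":0,"x":0,"y":0,"z":0,"spin":0},{"hand":0,"x":0,"y":0,"z":0,"spin":0},{"hand":0,"x":0,"y":0,"z":0,"spin":0},{"hand":0,"x":0,"y":0,"z":0,"spin":0}]'
python3 -m handwheel '[{"hand":0,"x":0,"y":0,"z":0,"spin":0},{"hand":0,"x":0,"y":0,"z":0,"spin":0},{"hand":0,"x":0,"y":0,"z":0,"spin":0},{"hand":0,"x":0,"y":0,"z":0,"spin":0},{"hand":0,"x":0,"y":0,"z":0,"spin":0},{"hand":0,"x":0,"y":0,"z":0,"spin":0},{"hand":0,"x":0,"y":0,"z":0,"spin":0},{"hand":0,"x":0,"y":0,"z":0,"spin":0},{"hand":0,"x":0,"y":0,"z":0,"spin":0},{"hand":0,"x":0,"y":0,"z":0,"spin":0},{"hand":0,"x":0,"y":0,"z":0,"spin":0},{"hand":0,"x":0,"y":0,"z":0,"spin":0},{"hand":0,"x":0,"y":0,"z":0,"spin":0},{"hand":0,"x":0,"y":0,"z":0,"spin":0},{"hand":0,"x":0,"y":0,"z":0,"spin":0},{"hand":0,"x":0,"y":0,"z":0,"spin":0}]'
python3 - <<'E'
from h import *
f=[read_camera("top")for i in range(4)]
im=np.mean([x["img"]for x in f],0).astype(np.uint8);old=np.load("f.npy")
a,b=[cv2.cvtColor(x[145:185,325:355],cv2.COLOR_RGB2GRAY).astype(np.float32) for x in(old,im)]
print("shift of dome px",cv2.phaseCorrelate(a,b))
r=[theta()for i in range(6)];m=np.median([x[1]for x in r if x]);print(r[-1],m,"dist",np.hypot(*(P(m,250,0)-[628.5,-81.5])))
E
```

```text
t: 20.55
eef_pos: [470.0, -368.9, 229.7]
tcp_rot: [3.142, -0.0, -1.288]
ft_force: [-0.1, 0.7, -0.7]
opening: 0.006
t: 21.88
eef_pos: [470.0, -368.9, 229.6]
tcp_rot: [-3.142, -0.0, -1.288]
ft_force: [0.8, -0.4, 0.0]
opening: 0.004
shift of dome px ((-0.5898643405523938, 0.13475442603027687), 0.9708208219210307)
(22.38, -0.2957, 246.2) -0.2963 dist 11.105810414104056
```

```bash
python3 -c "
from cell import job_done,state
job_done();print(state()['t'])"
```

```text
the job is handed in; nothing more can be done
the job is handed in; nothing more can be done
```

The bench arm is standing by itself with the carving over the chip tray, and I handed the job in at about 22 s of the 35 s allowed. No verdict is reported.

I pushed the left bumper slowly, went over the arm's front end, and braked it from the right. The arm reached the tool sooner than I expected and stopped about 0.2 rad short. I then gave it a second, gentler push and braked again. All the speeds I measured stayed below about 0.15 rad/s, and the wrist force readings, taken at the end of each move, were about 1.5 N or less. I did not log contact forces in between.

**Last checks:**
- **Position:** the carving's axis was about 11–13 mm from the tray centre (limit 25 mm). My camera tracking is good to roughly 3–5 mm.
- **Speed:** it was still drifting left, at about 0.002 rad/s and slowing (limit 0.04 rad/s).
- **Untouched:** the gripper was well clear of the arm for more than 5 s before I handed in.
- **Other objects:** in the last overview the hammer, tile, flat chisel and minaret looked unmoved. The robot partly hid the pot, small dome and brush and fully hid the point chisel. The tool never came near these four, but I did not check them separately.

Two readings disagreed. The circle tracker put the arm at -0.289 and later -0.296 rad, which would be movement to the right, while the dome's image shift showed a drift of about 2 mm to the left. Both are within the tracker's noise. One wait command was refused because its rows were incomplete, so I repeated it with full rows.

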